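# Spread a snap ring onto an axle stub with ring pliers

## Robot

A 6-joint arm with a two-finger parallel gripper is mounted at the origin on a cart in front of the work surface, level with it; the furniture and walls round the work are solid. World frame = base frame: x ahead of the robot, y to its left, z up, the work surface at z = 0. Lengths are in m, angles in rad, forces in N, time in s.
With the tool pointing down it reaches from about 0.275 to 1 m from the base axis. Payload 8.4 kg.
Tool frame: the origin (TCP) lies at the centre of the arm's flange, where the gripper is bolted on; the fingertips stand 173 mm ahead of it and the grasp point (between the pads) lies bot.tcp_to_grasp ahead of it (bot.tcp_to_grasp is the distance from the TCP to the grasp point, in m); z points along the fingers, x is the direction in which the jaws open and shut, and the axes are right-handed (so a half turn about z gives the same grasp; the last joint's range is limited). The gripper opens to 85 mm and grips with 20 to 120 N. Pads are 22 mm wide; open, the fingers measure 114 mm over their backs; the gripper's body (76 mm by 85 mm) begins 54 mm behind the grasp point. The pads swing forward as they close: fully open they stand 13 mm farther back than shut.
Start: joints at [-1.177, 0.353, 1.633, -0, 1.155, -0.002], TCP at [0.241, -0.577, 0.405] pointing down, gripper open.
Joint ranges: [-2.63, 2.63], [-0.92, 2.1], [0.06, 2.66], [-1.3, 4.44], [0, 2.69], [-3.02, 3.02]. Speed limits (rad/s): [2.22, 2.22, 2.79, 3.14, 3.14, 3.14].

## Interface

Orientations are given as [roll, pitch, yaw] about the fixed x, y, z axes, in that order (R = Rz(yaw) Ry(pitch) Rx(roll)).
In Python, from plant import status, cams, job, bot gives the robot as it stands.
- The arm moves only by the tool step_arm, never from a script. Its argument "moves" is a list of rows, each a list of 4 numbers: the shift along the world's x, y, z in m, then the turn about the world's z in rad. In form: [[dx, dy, dz, turn], ...]. A call has exactly 8 rows; each row shifts and turns the commanded pose from where the row before left it; what a row does not reach is not made up. A row lasts 1/10 s, in which the tool goes at most 50 mm and 8.59 degrees, less where a joint would pass 70% of its speed; a pose out of reach is approached as far as the arm can. A call is refused whole if a number of a shift passes 0.05 or a number of a turn 0.15, either way. A call with a gripper value outside its range is refused whole. "grip" is the finger opening in m, from 0 to 0.0854, set as the call begins (left out, the last holds). The fingers move at their own pace and stop on an object; "squeeze" is the grip in N (left out, the last holds). Time passes only in rows, so rows that do not move let the fingers close, or fill a call up. It gives the time, the measured TCP pose, the force and the opening at its end, in the units of the state.
- status.sense(): the state, without advancing time (a new reading comes with each control period).
- cams.grab_frame(name): name is "scene" or "side" or "wrist"; returns the picture (420x560x3 uint8, blue, green, red); there is no depth.
- cams.camera_model(name): a dict with "fx", "fy", "cx", "cy" (pixels), "view" (4x4, takes a point from world to camera coordinates). Camera axes: x right, y down, z forward; pixel columns grow to the right and rows downward; lengths in m; the calibration is good to about 2 mm. A picture is of the moment at which its call begins: read the wrist's pose just before it. camera_model takes no time and is no camera call; for the wrist camera it gives the pose at the moment of the call.
- job.finish_job(): hands the job in, once; it reports no verdict.
The state is a dict: "t": time; "joints": joint angles; "joint_vel": joint speeds; "effort": joint torques, N m; "eef_pos": TCP position; "eef_rot": TCP orientation; "contact_force": force on the tool from outside, world axes, zero at the start; "moment": the same for the moment, N m; "gripper_width": finger opening in m.
Only numpy, scipy, OpenCV 4.12 (cv2) and the standard library are available. Lean on these libraries where they do the work, as an engineer would, in place of code of your own. Each camera call takes 0.05 s, during which the arm holds its last target. There are 200 camera calls.

## Task

Take the red-handled ring pliers out of their holder and put both of their thin tips down into the two lug holes of the snap ring waiting on the blue stand. Squeeze the handles to spread the ring wide, lift it off and slide it, level and still spread, over the upright shaft and down onto the bearing face, at the groove, without ever forcing the unspread ring over the shaft, dropping it, or pushing the spool, the swabs or the glue bottle about. Finish there still holding: the handles stay squeezed so that the ring is kept spread round the groove on the plier tips; do not let go.

Things in the scene. Friction and masses are not known exactly. Their poses are not given: they have to be found in the camera images.
- pliers: Loose ring pliers, 134 mm, 160 g, upright in the holder, handles up, tips down. Two levers side by side on a pivot (not crossed): squeezing the handles SPREADS the tips. Origin on the pivot, 67 mm above the tip ends; frame of the left lever: z up, x along the pivot pin, y left, across the handles. Steel shoulders (16 x 44 mm, 0 to 10 mm below the pivot) rest on the holder; they lift straight up.
- plier_lever (a joint): Angle between the levers, rad: 0 at rest, 0.41 at the stop (each pin centre then 20 mm from the middle; 7.5 mm at rest). Each lever turns by half of it. A spring parts the handles: 5 N there at rest, 11 N at the stop, about 6 N more with the ring. 1 mm off the handle width adds about 1.2 mm to the tip distance, so a light squeeze of 1 to 3 mm holds the pliers with the tips nearly closed.
- grip_left (a point): Point on the outer face of the red left handle, 50 mm above the pivot: the middle of a good grasp from above. The handles are 20 mm thick along x, from 20 to 67 mm above the pivot; at rest they flare outward, 57 mm over the outer faces here, 64 mm at the top; fully squeezed the outer faces are parallel, 36 mm apart.
- grip_right (a point): The same point on the right handle.
- tip_left (a point): Lower end of the left tip (on the +y lever): a square brass-coloured pin 3.5 mm thick and 10 mm long under a jaw 10 x 9 mm, which stops on the lug.
- tip_right (a point): Lower end of the right tip pin.
- plier_holder: Fixed grey upright holder, 60 x 66 mm base, 71 mm high, open at the top; origin at the middle of its underside, y across the handles. The pliers' shoulders rest on two ledges 65 mm high with a 28 mm gap for the jaws: raise the pliers by 75 mm to clear it, and squeeze the handles by no more than about 6 mm inside.
- ring_stand: Fixed blue stand, 84 x 66 mm, top 30 mm high, with a low black boss (26 mm diameter, 8 mm high) inside the ring. The origin lies on the bench under the middle of the ring, x points away from the lugs. A trench 22 mm deep under the lug holes leaves room for the tips.
- snap_ring: Loose steel snap ring, 5 mm thick, flat on the stand, 40 g, about 54 mm outer diameter, with two square lugs (14 x 16 mm) side by side beyond its open end, which at yaw 0 faces the robot. Two halves on a sprung hinge at the back. Origin on the hinge at the underside; z up, -x to the lugs when closed (frame of the left half, which turns half the spread).
- ring_half (a joint): How far the ring is spread, rad: 0 closed (it cannot pass the shaft), about 0.31 when the fully squeezed pliers spread it (a round opening of 44 mm, for the 38 mm shaft). It springs shut; about 5 N at the lugs holds it spread.
- hole_left (a point): Middle of the left (+y) lug hole, at half the ring's thickness; a through hole 7 mm along x, 9 mm along y. Closed, the holes are 17 mm apart (tips at rest 15 mm), in line with the ring's y, about 33 mm from its middle. The outer wall slants so that a spread tip carries the ring.
- hole_right (a point): Middle of the right (-y) lug hole.
- ring_mid_left (a point): Centre of the arc of the left half, at half the ring's thickness; spread, it meets ring_mid_right in the middle of the ring.
- ring_mid_right (a point): Centre of the arc of the right half.
- axle: Fixed grey round gearbox cover, 88 mm diameter, 35 mm high, with an upright axle stub; origin at the middle of its underside. On it a brass-coloured bearing (50 mm diameter, top face 47 mm high) and a bright shaft, 38 mm diameter, 75 mm high, 4 mm chamfer. The groove is right above the bearing face, 47 to 53 mm high. The ring may come from any side; the pliers stand beside the shaft.
- groove (a point): On the shaft axis, 50 mm above the bench; the middle of a ring lying on the bearing face is 0.5 mm lower.
- shaft_end (a point): Centre of the shaft's end face, 75 mm above the bench.
- spool: Bystander: black spool of solder, 49 mm diameter, 36 mm high; origin at the underside.
- swabs: Bystander: bunch of white swabs in a clear jar on a white foot, 57 mm diameter, 84 mm high; origin at the underside.
- glue: Bystander: small red bottle, 25 mm diameter, 72 mm high; origin at the underside.

How it is judged:
By the outcome, as a careful person would: the job done as asked, in the order asked, and still so for the second after the job is handed in, while the arm keeps its last pose, push and grip.
It also fails if it takes over 56 s, if anything falls off the work surface, if the arm or the gripper's body presses on something with over 40 N, if the wrist force passes 120 N, or if a joint passes its speed limit or range.

## Working session

There is one attempt and no reset: what is moved stays moved. The work goes in short steps, Python scripts to look and compute and a tool call to move; the robot and the scene stay as the last step left them, time stands still between calls to the robot, and variables do not carry over. Pictures are saved under pics/ and viewed, about 8 in all and at most 12, crops included, and the job is handed in when it is done.

Besides the shell and the picture viewer there is one more tool, called after "Call:" by a JSON object that holds its "op" and its "data". step_arm: Moves the arm, as the interface text tells. Its arguments: {"type":"object","properties":{"moves":{"type":"array","items":{"type":"array","items":{"type":"number"}}},"grip":{"type":"number"},"squeeze":{"type":"number"}},"required":["moves"]}

```bash
ls; mkdir -p pics; python3 - <<'E'
from plant import status, cams, job, bot
import cv2, numpy as np
print(status.sense()); print(bot.tcp_to_grasp)
a=[]
for n in("scene","side","wrist"):
    m=cams.camera_model(n); print(n,m['fx'],m['fy'],m['cx'],m['cy'],np.round(m['view'],4).tolist())
    f=cams.grab_frame(n); cv2.imwrite(f'pics/{n}0.png',f); a.append(f)
E
```

```text
pics
{'t': 0.0, 'joints': array([-1.17742394e+00,  3.53612274e-01,  1.63415409e+00,  3.90408818e-05,
        1.15522868e+00, -2.41545626e-03]), 'joint_vel': array([ 0.0003552 , -0.00083333,  0.0005648 ,  0.00190502,  0.00018925,
       -0.00102317]), 'effort': array([ 1.56408398e-03, -6.05258989e+01, -3.42071486e+01,  1.84361775e-04,
        9.28558235e-03, -8.57036554e-06]), 'eef_pos': array([ 0.24085943, -0.57645141,  0.40397539]), 'eef_rot': array([-3.14155357e+00,  1.40230073e-03, -1.17502425e+00]), 'contact_force': array([-0.35659204, -0.06264645,  0.48468173]), 'moment': array([ 0.0370356 , -0.02564117,  0.01764597]), 'gripper_width': 0.08525250115952043}
0.1547
scene 405.73885739803654 405.73885739803654 280.3547707863327 206.9765687347532 [[0.9126, -0.4086, -0.0146, -0.4176], [-0.2083, -0.4339, -0.8765, 0.2509], [0.3518, 0.803, -0.4811, 0.6075], [0.0, 0.0, 0.0, 1.0]]
side 419.43101127915867 419.43101127915867 279.11130277409416 207.22048318847777 [[-0.919, -0.3942, -0.0099, 0.5458], [-0.2583, 0.6208, -0.7402, 0.1324], [0.2979, -0.6776, -0.6724, 0.8655], [0.0, 0.0, 0.0, 1.0]]
wrist 346.86677805446936 346.86677805446936 277.0738768200752 207.49435774617692 [[0.3862, -0.9224, -0.0008, -0.6252], [-0.8902, -0.373, 0.2616, -0.0337], [-0.2415, -0.1003, -0.9652, 0.3778], [0.0, 0.0, 0.0, 1.0]]
```

View pics/scene0.png

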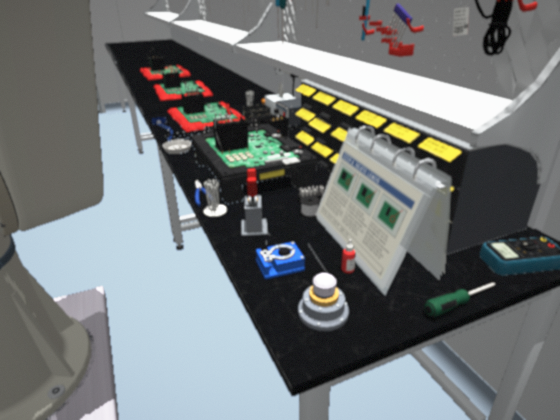

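View pics/side0.png

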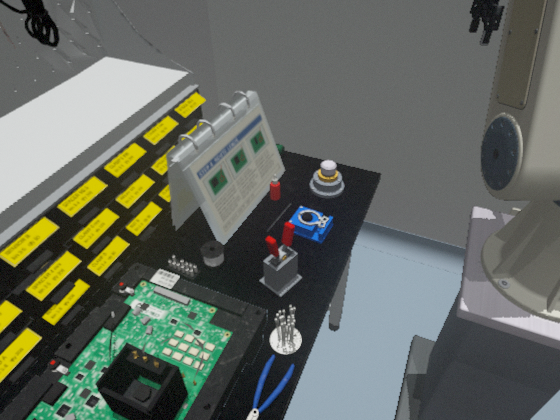

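Scene: holder/pliers at (254,205), stand (281,258), shaft top (324,282). Side: pliers (281,250), ring (312,217), shaft top (329,164). Glue (348,260 / 275,188), spool and swabs are also seen.

```bash
cat > h.py <<'E'
import numpy as np, cv2
from plant import status, cams, job, bot
def ray(m,px):
    V=np.array(m['view']); R=V[:3,:3]; c=-R.T@V[:3,3]
    d=R.T@np.array([(px[0]-m['cx'])/m['fx'],(px[1]-m['cy'])/m['fy'],1.0]); return c,d/np.linalg.norm(d)
def plane(m,px,z):
    c,d=ray(m,px); return c+d*(z-c[2])/d[2]
def tri(m1,p1,m2,p2):
    a,u=ray(m1,p1); b,v=ray(m2,p2)
    s=np.linalg.lstsq(np.stack([u,-v],1),b-a,rcond=None)[0]
    p,q=a+s[0]*u,b+s[1]*v; return (p+q)/2,np.linalg.norm(p-q)
def proj(m,P):
    V=np.array(m['view']); p=V[:3,:3]@np.asarray(P)+V[:3,3]; return np.array([m['fx']*p[0]/p[2]+m['cx'],m['fy']*p[1]/p[2]+m['cy']])
E
python3 - <<'E'
from h import *
s=cams.camera_model('scene');d=cams.camera_model('side')
for n,a,b,z in [("shafttop",(324,280),(329,164),.075),("ring",(283,253),(312,217),.03),("holder",(255,232),(281,280),0),("handles",(252,180),(281,240),.18),("glue",(348,252),(275,182),.07),("swabs",(214,210),(286,340),0),("spool",(311,195),(213,248),.036)]:
    print(n,np.round(plane(s,a,z),3),np.round(plane(d,b,z),3),np.round(tri(s,a,d,b)[0],3))
E
```

```text
shafttop [ 0.497 -0.091  0.075] [ 0.498 -0.086  0.075] [ 0.499 -0.089  0.073]
ring [0.494 0.066 0.03 ] [0.487 0.061 0.03 ] [0.489 0.062 0.033]
holder [0.487 0.21  0.   ] [0.491 0.23  0.   ] [ 0.493  0.224 -0.009]
handles [0.453 0.116 0.18 ] [0.467 0.283 0.18 ] [0.492 0.232 0.122]
glue [ 0.581 -0.034  0.07 ] [0.594 0.022 0.07 ] [ 0.604 -0.004  0.045]
swabs [0.429 0.354 0.   ] [0.43  0.351 0.   ] [0.429 0.352 0.001]
spool [0.659 0.259 0.036] [0.643 0.234 0.036] [0.644 0.238 0.045]
```

View pics/wrist0.png

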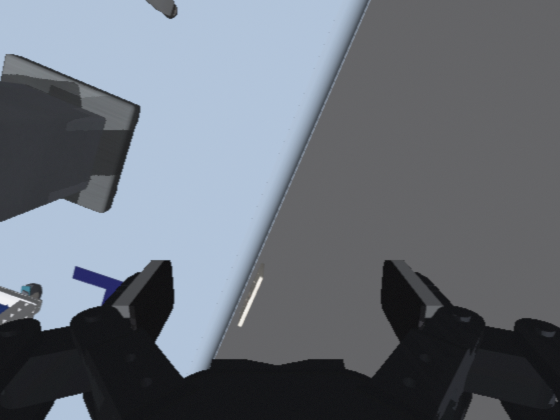

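The wrist view shows only floor and gripper. Layout is consistent: shaft (0.498,-0.088), ring (0.49,0.063), holder (0.49,0.224). I'm moving over there now.

Call:
{"op": "step_arm", "data": {"moves": [[0.014,0.045,0,-0.05],[0.014,0.045,0,-0.05],[0.014,0.045,0,-0.05],[0.014,0.045,0,-0.05],[0.014,0.045,0,-0.05],[0.014,0.045,0,-0.05],[0.014,0.045,0,-0.05],[0.014,0.045,0,-0.05]]}}

```text
t: 0.95
eef_pos: [0.3529, -0.2149, 0.4047]
eef_rot: [-3.141, -0.0, -1.578]
contact_force: [1.5, 0.3, -0.0]
gripper_width: 0.0852
```

Call:
{"op": "step_arm", "data": {"moves": [[0.012,0.045,0,0],[0.012,0.045,0,0],[0.012,0.045,0,0],[0.012,0.045,0,0],[0.012,0.045,0,0],[0.012,0.04,0,0],[0.012,0.03,0,0],[0,0,0,0]]}}

```text
t: 1.75
eef_pos: [0.438, 0.0813, 0.4047]
eef_rot: [-3.141, 0.001, -1.572]
contact_force: [0.3, 0.5, -0.5]
gripper_width: 0.0851
```

```bash
python3 - <<'E'
from h import *
s=status.sense(); print(s['t'],s['eef_pos'],s['eef_rot'],s['joints'])
m=cams.camera_model('wrist'); f=cams.grab_frame('wrist'); cv2.imwrite('pics/w1.png',f)
np.save('w1.npy',m['view'])
E
```

```text
1.75 [0.43798935 0.08125801 0.40474161] [-3.14067318e+00  1.00335035e-03 -1.57163237e+00] [1.79759777e-01 6.76964532e-02 1.99925704e+00 9.35122880e-04
 1.07355461e+00 1.75094699e+00]
```

View pics/w1.png

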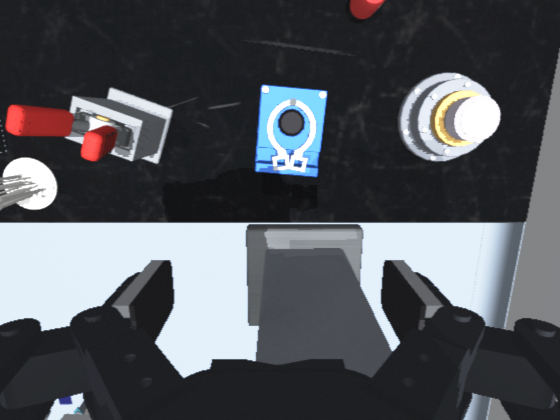

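Wrist view: pliers handles at (40,121) and (97,142), holder turned; ring centre (291,123) with lugs near (280,163),(301,165) facing robot; shaft top (478,117). Next I centre the camera over the pliers.

Call:
{"op": "step_arm", "data": {"moves": [[-0.005,0.03,0,0],[-0.005,0.035,0,0],[0,0.035,0,0],[0,0.03,0,0],[0,0.015,0,0],[0,0,0,0],[0,0,0,0],[0,0,0,0]]}}

```text
t: 2.6
eef_pos: [0.4269, 0.222, 0.4045]
eef_rot: [3.141, -0.001, -1.576]
contact_force: [-0.0, 0.1, -0.2]
gripper_width: 0.0854
```

```bash
python3 - <<'E'
from h import *
s=status.sense(); print(s['t'],s['eef_pos'],s['eef_rot'])
m=cams.camera_model('wrist'); f=cams.grab_frame('wrist'); cv2.imwrite('pics/w2.png',f); np.save('w2.npy',m['view'])
g=cv2.imread('pics/w1.png')
a=cv2.resize(f[20:230,150:430],None,fx=2,fy=2,interpolation=cv2.INTER_CUBIC)[:400,:560]
b=cv2.resize(g[75:185,245:335],None,fx=3,fy=3,interpolation=cv2.INTER_CUBIC)
c=cv2.resize(g[65:165,390:510],None,fx=2,fy=2,interpolation=cv2.INTER_CUBIC)
o=np.zeros((600,800,3),np.uint8); o[:400,:560]=a; o[:330,530:800]=b; o[340:540,560:800]=c
cv2.imwrite('pics/c2.png',o)
E
```

```text
2.6 [0.42693502 0.22201141 0.40454958] [ 3.14119604e+00 -6.37463095e-04 -1.57598603e+00]
```

View pics/c2.png

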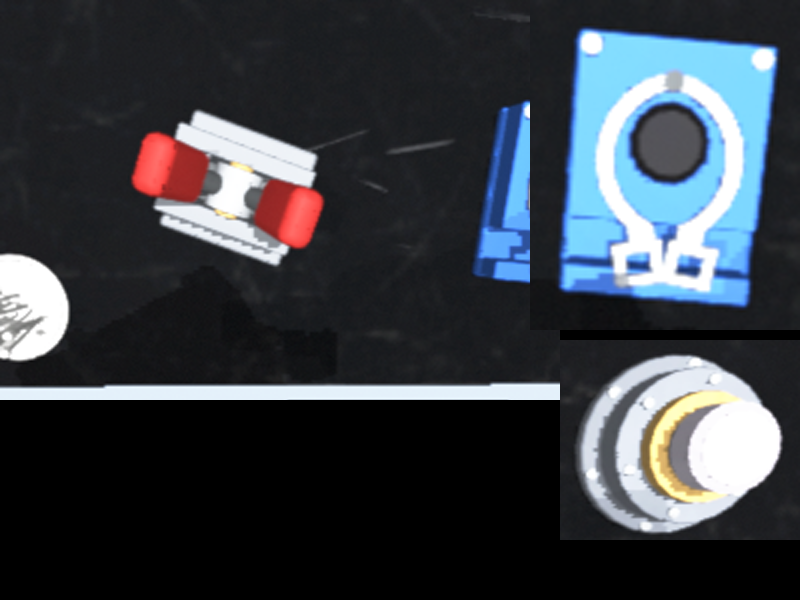

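Close crop: red handle tops at about (227,101) and (301,130) in w2; ring holes in w1 at about (281.7,163.3) and (299,165.7), boss (291.7,123). Computing positions by masks.

```bash
cat > m.py <<'E'
from h import *
def mod(n):
    m=dict(cams.camera_model('wrist')); m['view']=np.load(n+'.npy'); return m, cv2.imread('pics/'+n+'.png')
def blobs(mask,amin=30):
    n,l,s,c=cv2.connectedComponentsWithStats(mask.astype(np.uint8)); return [(s[i,4],np.round(c[i],1),(l==i)) for i in range(1,n) if s[i,4]>=amin]
E
python3 - <<'E'
from m import *
m,f=mod('w2'); f=f.astype(int)
B,G,R=f[...,0],f[...,1],f[...,2]
print('red levels')
T=[]
for a,c,l in blobs((R>200)&(G<110)&(B<110)):
    p=plane(m,c,.142); T.append(p); print(a,c,p.round(4))
for a,c,l in blobs((R>100)&(G<60)&(B<60),80):
    r=cv2.minAreaRect(np.argwhere(l)[:,::-1].astype(np.float32)); print('allred',a,c,r)
    if 1: 
        bx=cv2.boxPoints(r); print([plane(m,b,.142).round(3).tolist() for b in bx])
m,f=mod('w1'); f=f.astype(int); B,G,R=f[...,0],f[...,1],f[...,2]
hl,hr=plane(m,(281.7,163.3),.035),plane(m,(299,165.7),.035); print('holes',hl,hr,np.linalg.norm(hl-hr))
w=(B<110)&(G<110)&(R<110); w[:100]=0;w[140:]=0;w[:,:275]=0;w[:,312:]=0
for a,c,l in blobs(w,200): print('boss',a,c,plane(m,c,.038).round(4))
w=(B>225)&(G>225)&(R>225); w[:, :440]=0; w[165:]=0;w[:80]=0
for a,c,l in blobs(w,300):
    e=cv2.minEnclosingCircle(np.argwhere(l)[:,::-1].astype(np.float32)); print('shaft',a,c,e,plane(m,c,.075).round(4))
w=(R>200)&(G>150)&(B<150); w[:, :380]=0
for a,c,l in blobs(w,100):
    e=cv2.minEnclosingCircle(np.argwhere(l)[:,::-1].astype(np.float32)); print('bearing',a,e,plane(m,e[0],.047).round(4), e[1]*(plane(m,(301,123),.047)-plane(m,(300,123),.047)))
w=(B>150)&(R<150); 
for a,c,l in blobs(w,500):
    r=cv2.minAreaRect(np.argwhere(l)[:,::-1].astype(np.float32)); print('blue',a,c,r)
E
```

```text
red levels
442 [226.8 101.6] [0.5014 0.2531 0.142 ]
416 [299.6 128.4] [0.4845 0.2064 0.142 ]
allred 544 [239.6 106. ] ((234.85296630859375, 103.5882339477539), (34.92512893676758, 31.772165298461914), 14.03624439239502)
[[0.493, 0.262, 0.142], [0.512, 0.256, 0.142], [0.507, 0.235, 0.142], [0.488, 0.24, 0.142]]
allred 370 [286.7 123. ] ((286.90753173828125, 123.54490661621094), (15.955727577209473, 27.84074592590332), 19.09349250793457)
[[0.481, 0.223, 0.142], [0.497, 0.217, 0.142], [0.494, 0.207, 0.142], [0.478, 0.213, 0.142]]
holes [0.45842793 0.07649499 0.035     ] [0.45607321 0.05954017 0.035     ] 0.017117548906395587
boss 511 [290.9 122.3] [0.4974 0.068  0.038 ]
shaft 2285 [472.1 115.4] ((461.0775451660156, 118.14170837402344), 38.786705017089844) [ 0.5038 -0.0813  0.075 ]
bearing 162 ((453.5, 123.5), 19.6087703704834) [ 0.4966 -0.0805  0.047 ] [-1.48226874e-06 -1.79502842e-02  0.00000000e+00]
blue 2722 [288.2 127. ] ((289.7525634765625, 130.55670166015625), (66.27104187011719, 87.20550537109375), 5.5275397300720215)
blue 760 [291.4 132.7] ((292.4999694824219, 129.5), (45.20806884765625, 38.551666259765625), 56.30992889404297)
blue 635 [335.5 246. ] ((325.0, 247.5), (31.0, 72.0), 90.0)
```

Pliers: handle tops mid (0.493,0.230), 50 mm apart (plausible), pliers yaw about -0.345. Hole spacing 17.1 mm matches. Going to the grasp.

Call:
{"op": "step_arm", "data": {"moves": [[0.022,0.003,0,-0.115],[0.022,0.003,0,-0.115],[0.022,0.002,0,-0.113],[0,0,-0.01,0],[0,0,-0.03,0],[0,0,-0.03,0],[0,0,-0.02,0],[0,0,0,0]]}}

```text
t: 3.45
eef_pos: [0.4911, 0.23, 0.3117]
eef_rot: [3.137, -0.004, -1.917]
contact_force: [-0.5, -1.1, 0.1]
gripper_width: 0.0858
```

```bash
python3 - <<'E'
from h import *
s=status.sense(); print(s['t'],s['eef_pos'],s['eef_rot'],s['contact_force'])
m=cams.camera_model('wrist'); f=cams.grab_frame('wrist'); cv2.imwrite('pics/w3.png',f); np.save('w3.npy',m['view'])
E
```

```text
3.45 [0.49112286 0.22998237 0.31168379] [ 3.13716326 -0.00439809 -1.91666109] [-0.50028558 -1.08270551  0.14157651]
```

View pics/w3.png

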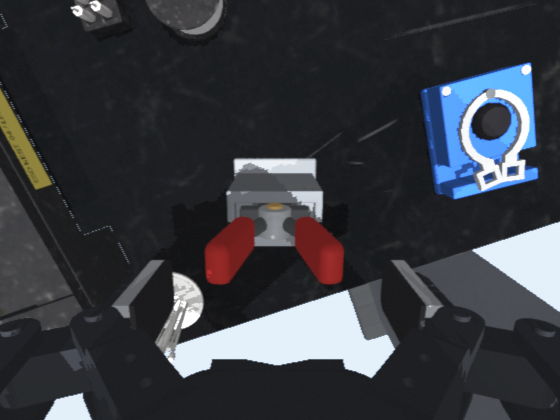

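```bash
python3 - <<'E'
from m import *
m,f=mod('w3'); f=f.astype(int); B,G,R=f[...,0],f[...,1],f[...,2]
for a,c,l in blobs((R>90)&(G<60)&(B<60)&(np.arange(560)[None]<400),200):
    ys,xs=np.nonzero(l); print(a,c,xs.min(),xs.max(),ys.min(),ys.max())
for p in [(217,281),(333,281)]: print(plane(m,p,.142).round(4))
for z in (.142,.125): print(proj(m,(.4911,.23,z)),proj(m,(.493,.2298,z)))
E
```

```text
2264 [229.  250.3] 205 254 217 283
2222 [319.3 250.1] 295 343 217 283
[0.4955 0.2555 0.142 ]
[0.4781 0.2076 0.142 ]
[275.00689278 271.46137086] [273.95313634 267.55303177]
[275.03275016 255.85865773] [274.08247894 252.28763708]
```

Call:
{"op": "step_arm", "data": {"moves": [[0.001,0,-0.008,0],[0,0,-0.01,0],[0,0,-0.01,0],[0,0,-0.006,0],[0,0,0,0],[0,0,0,0],[0,0,0,0],[0,0,0,0]]}}

```text
t: 4.3
eef_pos: [0.4941, 0.2314, 0.281]
eef_rot: [-3.141, 0.0, -1.918]
contact_force: [0.3, 0.2, -0.0]
gripper_width: 0.0853
```

Call:
{"op": "step_arm", "data": {"moves": [[0,0,0,0],[0,0,0,0],[0,0,0,0],[0,0,0,0],[0,0,0,0],[0,0,0,0],[0,0,0,0],[0,0,0,0]], "grip": 0.0555, "squeeze": 40}}

```text
t: 5.1
eef_pos: [0.4942, 0.2312, 0.2816]
eef_rot: [-3.141, 0.0, -1.918]
contact_force: [-2.0, -2.3, 9.0]
gripper_width: 0.0561
```

```bash
python3 - <<'E'
from h import *
s=status.sense(); print(s['t'],s['eef_pos'],s['eef_rot'],s['contact_force'],s['gripper_width'])
m=cams.camera_model('wrist'); f=cams.grab_frame('wrist'); cv2.imwrite('pics/w4.png',f); np.save('w4.npy',m['view'])
E
```

```text
5.1 [0.49416437 0.23122859 0.28160149] [-3.14085511e+00  1.45172987e-04 -1.91776159e+00] [-1.99259597 -2.26627581  9.00307189] 0.05608471629266251
```

View pics/w4.png

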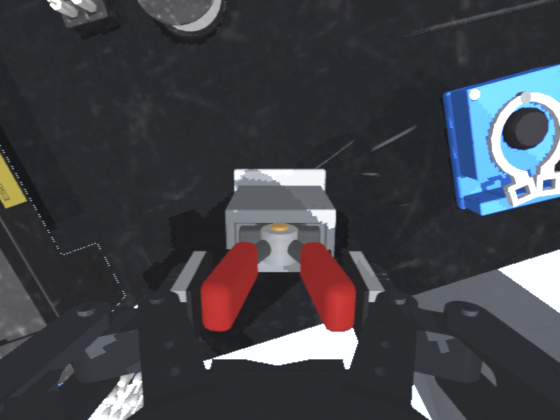

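Handles are between the pads (tops at (217,310),(342,310)); contact established. Lifting straight up.

Call:
{"op": "step_arm", "data": {"moves": [[0,0,0.005,0],[0,0,0.01,0],[0,0,0.015,0],[0,0,0.015,0],[0,0,0.02,0],[0,0,0.02,0],[0,0,0.005,0],[0,0,0,0]]}}

```text
t: 5.95
eef_pos: [0.4941, 0.2314, 0.3713]
eef_rot: [-3.14, 0.001, -1.918]
contact_force: [0.4, -0.2, -1.2]
gripper_width: 0.0555
```

```bash
python3 - <<'E'
from h import *
s=status.sense(); print(s['t'],s['eef_pos'],s['eef_rot'],s['contact_force'],s['gripper_width'])
m=cams.camera_model('wrist'); f=cams.grab_frame('wrist'); cv2.imwrite('pics/w5.png',f); np.save('w5.npy',m['view'])
g=cams.grab_frame('side'); cv2.imwrite('pics/s5.png',g)
p=proj(cams.camera_model('side'),(.494,.231,.12)).astype(int); print(p)
o=np.zeros((420,800,3),np.uint8); o[:,:560]=f; c=g[max(0,p[1]-60):p[1]+60,p[0]-34:p[0]+34]; c=cv2.resize(c,None,fx=3.5,fy=3.5,interpolation=cv2.INTER_CUBIC)[:420,:240]
o[:c.shape[0],560:560+c.shape[1]]=c; cv2.imwrite('pics/c5.png',o)
E
```

```text
5.95 [0.49411512 0.23138894 0.37127065] [-3.14044145e+00  1.18948337e-03 -1.91799404e+00] [ 0.42538264 -0.23900286 -1.23146255] 0.055531382357524806
[278 239]
```

View pics/c5.png

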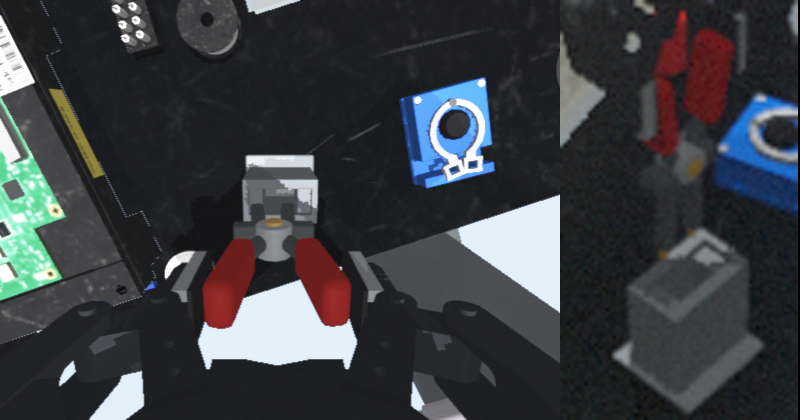

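Pliers lifted clear, tips near-closed; ring holes visible in w5 at about (455,170),(475,164). Computing the ring pose again from this view.

```bash
python3 - <<'E'
from m import *
for n,pts in (('w5',[(455,170),(475,164),(456,123),(454,100)]),('w1',[(281.7,163.3),(299,165.7),(290.9,122.3),(293.3,101.7)]),('w3',[(488,180),(514.5,171),(490,122),(490,95)])):
    m,f=mod(n); P=[plane(m,p,z) for p,z in zip(pts,(.035,.035,.038,.035))]
    h=(P[0]+P[1])/2; v=P[0]-P[1]; print(n,'mid',h.round(4),'d',np.linalg.norm(v).round(4),'yaw',np.arctan2(-v[0],v[1]).round(3),'boss',P[2].round(4),'hinge',P[3].round(4),'yaw2',np.arctan2(P[3][1]-h[1],P[3][0]-h[0]).round(3))
    f=f.astype(int); B,G,R=f[...,0],f[...,1],f[...,2]
    # hole pixels: blue blobs inside lugs
    w=(B-R>40); 
    for a,c,l in blobs(w,8):
        if a<150 and abs(c-np.array(pts[0])).max()<45: print('  blue blob',a,c,plane(m,c,.035).round(4))
E
```

```text
w5 mid [0.4585 0.068  0.035 ] d 0.0177 yaw -0.042 boss [0.499  0.0688 0.038 ] hinge [0.5175 0.065  0.035 ] yaw2 -0.051
  blue blob 53 [471.6 163.9] [0.4592 0.0619 0.035 ]
  blue blob 46 [453.  169.8] [0.4596 0.0785 0.035 ]
w1 mid [0.4573 0.068  0.035 ] d 0.0171 yaw -0.138 boss [0.4974 0.068  0.038 ] hinge [0.5161 0.0658 0.035 ] yaw2 -0.037
  blue blob 58 [280.5 162.4] [0.4593 0.0777 0.035 ]
  blue blob 53 [297.7 163. ] [0.4587 0.0609 0.035 ]
w3 mid [0.4579 0.0695 0.035 ] d 0.0191 yaw 0.003 boss [0.4984 0.0719 0.038 ] hinge [0.5154 0.0669 0.035 ] yaw2 -0.045
  blue blob 18 [517.8 156.1] [0.4677 0.056  0.035 ]
  blue blob 70 [511.  170.5] [0.4591 0.0622 0.035 ]
  blue blob 62 [487.7 177.2] [0.4599 0.0789 0.035 ]
```

Call:
{"op": "step_arm", "data": {"moves": [[-0.005,-0.02,0,0.05],[-0.009,-0.037,0,0.077],[-0.009,-0.044,0,0.08],[-0.008,-0.04,0,0.07],[-0.004,-0.02,0,0.03],[0,0,-0.02,0],[0,0,-0.02,0],[0,0,0,0]]}}

```text
t: 6.85
eef_pos: [0.4575, 0.0698, 0.328]
eef_rot: [3.136, -0.001, -1.612]
contact_force: [-0.4, 1.0, -1.8]
gripper_width: 0.0558
```

```bash
python3 - <<'E'
from h import *
for k in range(2):
    s=status.sense(); m=cams.camera_model('wrist'); f=cams.grab_frame('wrist')
    print(s['t'],s['eef_pos'].round(4),s['eef_rot'].round(3),s['contact_force'].round(1),s['gripper_width'].round(4))
cv2.imwrite('pics/w6.png',f); np.save('w6.npy',m['view'])
p=proj(m,(.459,.07,.035)).astype(int); q=proj(m,(s['eef_pos'][0],s['eef_pos'][1],s['eef_pos'][2]-.2736)); print(p,q)
c=f[p[1]-80:p[1]+70,p[0]-100:p[0]+100]; cv2.imwrite('pics/c6.png',cv2.resize(c,None,fx=4,fy=4,interpolation=cv2.INTER_CUBIC)); print(p[0]-100,p[1]-80)
E
```

```text
Traceback (most recent call last):
AttributeError: 'float' object has no attribute 'round'
```

```bash
cat > look.py <<'E'
from h import *
import sys
n=sys.argv[1]; P=[float(x) for x in sys.argv[2:5]]
cams.grab_frame('scene')
s=status.sense(); m=cams.camera_model('wrist'); f=cams.grab_frame('wrist')
print(s['t'],s['eef_pos'].round(4),s['eef_rot'].round(3),s['contact_force'].round(1),round(s['gripper_width'],4))
cv2.imwrite(f'pics/{n}.png',f); np.save(n+'.npy',m['view'])
p=proj(m,P).astype(int); print('crop origin',p-[100,75])
c=f[p[1]-75:p[1]+75,p[0]-100:p[0]+100]; cv2.imwrite(f'pics/c{n}.png',cv2.resize(c,None,fx=4,fy=4,interpolation=cv2.INTER_CUBIC))
E
python3 look.py w6 .465 .07 .04
```

```text
6.95 [0.4587 0.0703 0.3302] [ 3.14  -0.    -1.611] [ 0.3  0.3 -0.1] 0.056
crop origin [176 119]
```

View pics/cw6.png

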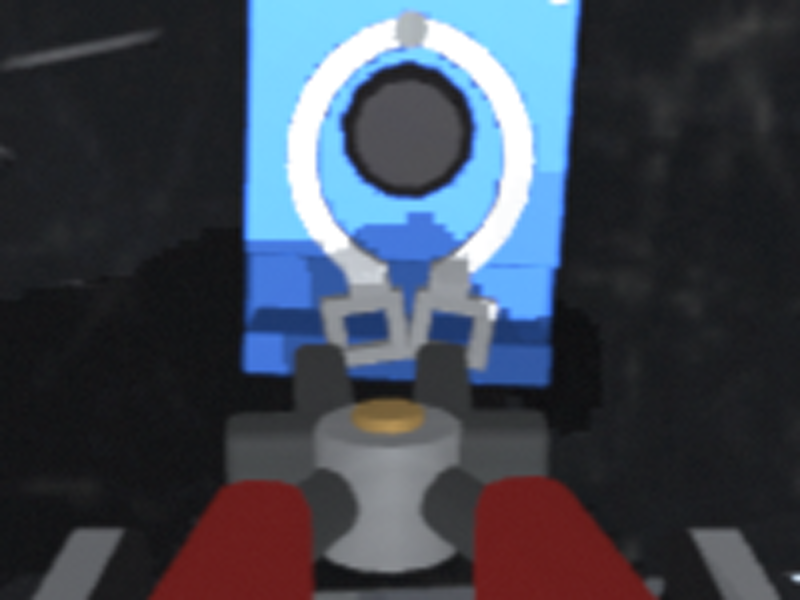

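Crop shows ring hinge (410,30), lug holes at about (366,329),(452,328); jaw lower front edges at row 345, columns 297–350 and 418–470 – tips about 20 mm apart and a few mm left of the holes.

```bash
python3 - <<'E'
from m import *
m,f=mod('w6'); o=np.array([176,119])
u=lambda x,y:o+(np.array([x,y])+.5)/4-.5
z=.3302-.2636
for zz in (z,):
    L,R=[plane(m,u(x,345),zz) for x in (323.5,444)]; print('jaw front edges',L.round(4),R.round(4),np.linalg.norm(L-R).round(4),'mid',((L+R)/2).round(4))
    print('jaw width',np.linalg.norm(plane(m,u(297,345),zz)-plane(m,u(350,345),zz)).round(4))
print('pivot',plane(m,u(388,416),.3302-.2066).round(4), 'shoulder edges',plane(m,u(228,412),.3302-.2066).round(4),plane(m,u(547,412),.3302-.2066).round(4))
f=f.astype(int)
for a,c,l in blobs((f[...,0]-f[...,2]>40),8):
    print('  blue blob',a,c,plane(m,c,.0325).round(4), plane(m,c,.03).round(4))
for p in ((366,329),(452,328),(411,30),(408,130)): print(p,plane(m,u(*p),.035).round(4))
g=np.array(f[195:212,240:310].sum(2)//3); 
E
```

```text
jaw front edges [0.4647 0.0838 0.0666] [0.4639 0.0629 0.0666] 0.0209 mid [0.4643 0.0733 0.0666]
jaw width 0.0092
pivot [0.4696 0.0717 0.1236] shoulder edges [0.471  0.0929 0.1236] [0.4693 0.0506 0.1236]
  blue blob 4321 [276.5 152.3] [0.4967 0.0686 0.0325] [0.4964 0.0687 0.03  ]
  blue blob 1308 [278.3 163.4] [0.4881 0.0676 0.0325] [0.4878 0.0676 0.03  ]
  blue blob 75 [267.3 200.4] [0.4591 0.0774 0.0325] [0.4585 0.0775 0.03  ]
  blue blob 74 [288.3 200.5] [0.4584 0.0608 0.0325] [0.4578 0.0607 0.03  ]
  blue blob 76 [271.7 211.2] [0.4501 0.0743 0.0325] [0.4494 0.0744 0.03  ]
(366, 329) [0.4594 0.0775 0.035 ]
(452, 328) [0.4589 0.0606 0.035 ]
(411, 30) [0.5161 0.0665 0.035 ]
(408, 130) [0.4978 0.0677 0.035 ]
```

Jaws (spacing 20.9 mm) need about -4.3 mm in y, -0.5 mm in x; yaw already matches (-0.04). I open slightly and shift, then descend watching force (lug top contact would come at TCP z≈0.309, full seating at ≈0.299).

Call:
{"op": "step_arm", "data": {"moves": [[0,0,0,0],[0,0,0,0],[0,-0.002,0,0],[-0.0005,-0.0023,0,0],[0,0,-0.005,0],[0,0,-0.005,0],[0,0,0,0],[0,0,0,0]], "grip": 0.0585}}

```text
t: 7.8
eef_pos: [0.4584, 0.066, 0.3204]
eef_rot: [3.141, -0.0, -1.611]
contact_force: [0.5, 0.4, -2.1]
gripper_width: 0.0587
```

```bash
python3 look.py w7 .465 .07 .04; python3 - <<'E'
from m import *
m,f=mod('w7'); f=f.astype(int)
for a,c,l in blobs((f[...,0]-f[...,2]>40),8):
    if a<300: print('  blue',a,c,plane(m,c,.0325).round(4))
E
```

```text
7.85 [0.4585 0.066  0.3205] [ 3.141 -0.    -1.611] [-1.3 -0.3 -2.1] 0.0587
crop origin [170 123]
  blue 63 [261.9 203.2] [0.4597 0.0771 0.0325]
  blue 49 [282.6 202.6] [0.4595 0.0612 0.0325]
  blue 73 [271.4 214.9] [0.4501 0.0702 0.0325]
```

View pics/cw7.png

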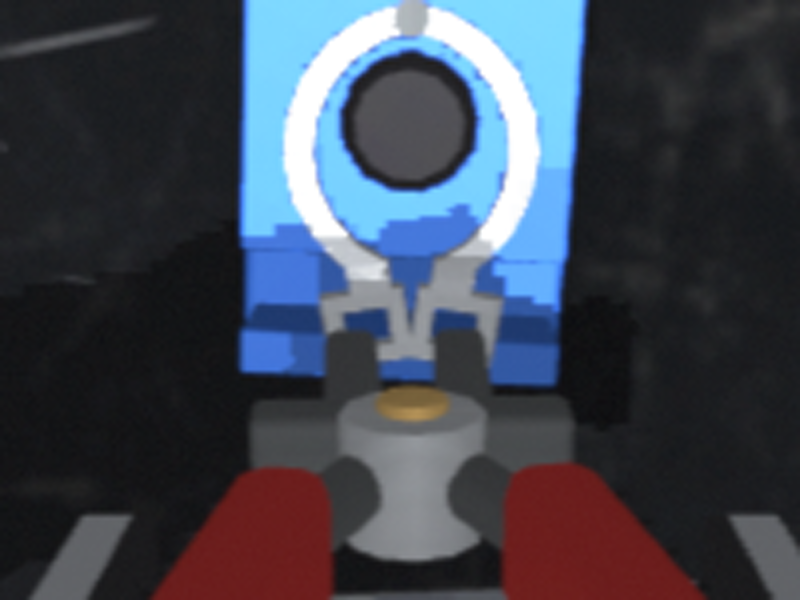

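Jaws now at columns 328–378 and 436–487, row 333, with holes at about (367,325),(453,322): nearly in line.

```bash
python3 - <<'E'
from m import *
m,f=mod('w7'); o=np.array([170,123])
u=lambda x,y:o+(np.array([x,y])+.5)/4-.5
for z in (.3205-.2636,.3205-.2636-.003):
    L,R=[plane(m,u(x,333),z) for x in (353,461.5)]; print('jaw',L.round(4),R.round(4),np.linalg.norm(L-R).round(4),'mid',((L+R)/2).round(4))
print('jawwidth',np.linalg.norm(plane(m,u(328,333),z)-plane(m,u(378,333),z)))
z=.3205-.2066-.01
a,b=plane(m,u(251,402),z),plane(m,u(573,402),z); print('shoulder',a.round(4),b.round(4),np.linalg.norm(a-b))
print([plane(m,u(*p),.0325).round(4) for p in ((367,325),(454,323),(412,20))])
E
```

```text
jaw [0.4641 0.0786 0.0569] [0.4634 0.0598 0.0569] 0.0188 mid [0.4637 0.0692 0.0569]
jaw [0.4633 0.0788 0.0539] [0.4626 0.0598 0.0539] 0.0191 mid [0.463  0.0693 0.0539]
jawwidth 0.008782629485528036
shoulder [0.4671 0.0903 0.1039] [0.4653 0.0452 0.1039] 0.04516404741409034
[array([0.4592, 0.0775, 0.0325]), array([0.4589, 0.0609, 0.0325]), array([0.5157, 0.0665, 0.0325])]
```

Aligned: pins mid ≈(0.459,0.0692) vs holes (0.459,0.0692). Descending.

Call:
{"op": "step_arm", "data": {"moves": [[0,0,-0.004,0],[0,0,-0.004,0],[0,0,-0.004,0],[0,0,-0.003,0],[0,0,-0.002,0],[0,0,0,0],[0,0,0,0],[0,0,0,0]]}}

```text
t: 8.7
eef_pos: [0.4585, 0.066, 0.3038]
eef_rot: [-3.141, 0.0, -1.611]
contact_force: [-0.3, 0.5, -1.5]
gripper_width: 0.0584
```

Call:
{"op": "step_arm", "data": {"moves": [[0,0,-0.002,0],[0,0,-0.002,0],[0,0,-0.001,0],[0,0,-0.001,0],[0,0,0,0],[0,0,0,0],[0,0,0,0],[0,0,0,0]]}}

```text
t: 9.5
eef_pos: [0.4592, 0.0661, 0.2985]
eef_rot: [-3.139, 0.001, -1.611]
contact_force: [-0.9, 0.2, 6.5]
gripper_width: 0.0585
```

Contact at z≈0.2985, exactly the seating height (no contact at lug-top height). Now squeezing in stages, easing the tool up as the handles/pads move.

Call:
{"op": "step_arm", "data": {"moves": [[0,0,0,0],[0,0,0.001,0],[0,0,0.001,0],[0,0,0,0],[0,0,0,0],[0,0,0,0],[0,0,0,0],[0,0,0,0]], "grip": 0.051, "squeeze": 60}}

```text
t: 10.3
eef_pos: [0.4585, 0.066, 0.2997]
eef_rot: [-3.142, 0.0, -1.611]
contact_force: [-0.1, 0.3, 1.6]
gripper_width: 0.0511
```

Call:
{"op": "step_arm", "data": {"moves": [[0,0,0,0],[0,0,0.001,0],[0,0,0.001,0],[0,0,0,0],[0,0,0,0],[0,0,0,0],[0,0,0,0],[0,0,0,0]], "grip": 0.044}}

```text
t: 11.1
eef_pos: [0.4584, 0.066, 0.3016]
eef_rot: [3.141, -0.0, -1.611]
contact_force: [0.9, -0.3, -1.8]
gripper_width: 0.0443
```

```bash
python3 look.py w8 .475 .07 .04; python3 - <<'E'
from m import *
m,f=mod('w8'); f=f.astype(int)
for a,c,l in blobs((f[...,0]-f[...,2]>40),8): print('  blue',a,c,plane(m,c,.0325).round(4))
# dark jaws row profile
for r in (206,210,214): print(r,''.join('#' if v<75 else ('+' if v<200 else '.') for v in f[r,225:325].max(1)))
E
```

```text
11.15 [0.4584 0.066  0.3016] [ 3.141 -0.    -1.611] [-0.5  0.1 -1.3] 0.0442
crop origin [169 115]
  blue 4536 [275.4 151.2] [0.5006 0.0649 0.0325]
  blue 2260 [266.3 175.3] [0.4843 0.0719 0.0325]
  blue 24 [248.6 206.7] [0.4623 0.0856 0.0325]
  blue 23 [278.2 211.5] [0.4579 0.0647 0.0325]
206 ###++++++++++++++++++#++++++++++++++++++++++++++++++++++++#######+++++++++++++++......+#############
210 ###++++++++++############+++++++++++++++++++++++++++++++############+++++++++++++++++++#############
214 #+.......++++##############++++++++++++++++++++++++++++#############++++++++++++++++++##############
```

Call:
{"op": "step_arm", "data": {"moves": [[0,0,0,0],[0,0,0,0],[0,0,0,0],[0,0,0,0],[0,0,0,0],[0,0,0,0],[0,0,0,0],[0,0,0,0]], "grip": 0.033}}

```text
t: 12.0
eef_pos: [0.459, 0.0663, 0.3025]
eef_rot: [-3.14, 0.001, -1.611]
contact_force: [-1.3, 2.7, 6.1]
gripper_width: 0.0348
```

```bash
python3 look.py w9 .475 .07 .04
```

```text
12.05 [0.459  0.0663 0.3025] [-3.140e+00  1.000e-03 -1.611e+00] [-1.2  2.5  5.2] 0.0349
crop origin [170 116]
```

View pics/cw9.png

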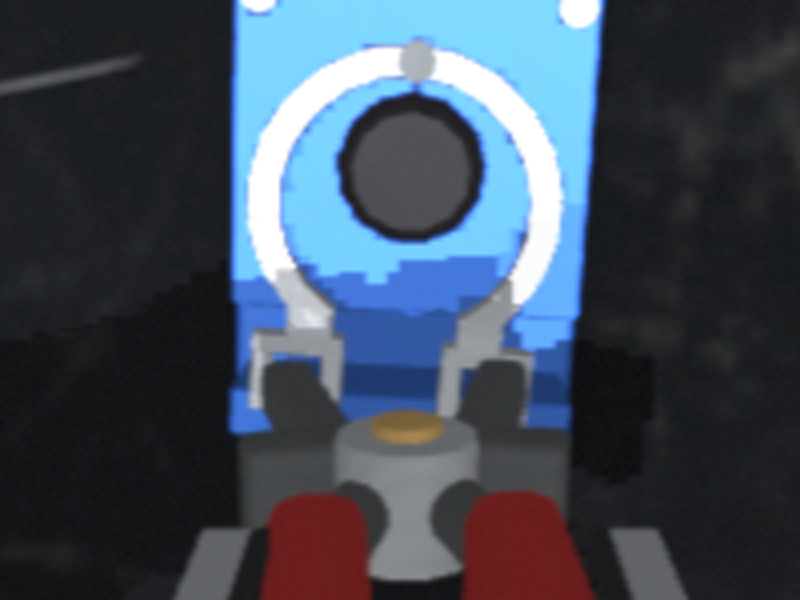

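Ring is spread to a round opening (hinge (417,60), lugs carried on jaws at (295,370),(488,385)), handles at the stop. Fit ring circle, then lift.

```bash
cat >> m.py <<'E'
def circ(P):
    A=np.c_[2*P[:,:2],np.ones(len(P))]; c=np.linalg.lstsq(A,(P[:,:2]**2).sum(1),rcond=None)[0]; return c[:2],np.sqrt(c[2]+c[0]**2+c[1]**2)
E
python3 - <<'E'
from m import *
m,f=mod('w9'); w=(f.min(2)>225); 
for a,c,l in blobs(w,200):
    print(a,c)
    if not(250<c[0]<300 and 120<c[1]<190): continue
    cs,_=cv2.findContours(cv2.morphologyEx(l.astype(np.uint8),cv2.MORPH_OPEN,np.ones((2,2))),cv2.RETR_LIST,cv2.CHAIN_APPROX_NONE)
    px=np.concatenate(cs)[:,0]; P=np.array([plane(m,p,.035) for p in px])
    c0,r=circ(P); d=np.linalg.norm(P[:,:2]-c0,axis=1)
    o=circ(P[d>r]); i=circ(P[d<r]); print('outer',o,'inner',i)
m,f=mod('w1'); w=(f.min(2)>245); w[:,:440]=0; w[170:]=0
for a,c,l in blobs(w,200):
    px=np.argwhere(l)[:,::-1]; print(a,c,px.min(0),px.max(0))
for p in ((478,118.5),(478.5,117.5)): print(plane(m,p,.075).round(4))
E
```

```text
4474 [521.7 138.1]
545 [244.6 151.8]
518 [298.7 155.6]
outer (array([0.49119197, 0.06674906]), np.float64(0.024810693568932105)) inner (array([0.48995808, 0.0696804 ]), np.float64(0.023354644704397708))
215 [ 91.1 143.3]
3656 [448.2 293.1]
5762 [ 55.3 314.4]
635 [236.7 344.8]
483 [140.2 399.5]
281 [421.3 405.6]
1559 [476.9 118.3] [455  95] [498 142]
[ 0.5013 -0.0866  0.075 ]
[ 0.5022 -0.0869  0.075 ]
```

Call:
{"op": "step_arm", "data": {"moves": [[0,0,0.003,0],[0,0,0.005,0],[0,0,0.007,0],[0,0,0.01,0],[0,0,0.01,0],[0,0,0.005,0],[0,0,0,0],[0,0,0,0]]}}

```text
t: 12.9
eef_pos: [0.4584, 0.066, 0.3417]
eef_rot: [-3.141, 0.0, -1.611]
contact_force: [-0.1, -1.6, -2.2]
gripper_width: 0.0348
```

```bash
python3 look.py w10 .475 .07 .08; python3 - <<'E'
from m import *
for n in('w9','w10'):
    m,f=mod(n); w=(f.min(2)>225)
    for a,c,l in blobs(w,300):
        if 230<c[0]<330 and 100<c[1]<200: ys,xs=np.nonzero(l); print(n,a,c,xs.min(),xs.max(),ys.min(),ys.max())
E
```

```text
12.95 [0.4583 0.066  0.3415] [ 3.141 -0.    -1.611] [-0.8 -0.1 -1.8] 0.0346
crop origin [169 115]
w9 545 [244.6 151.8] 232 269 128 185
w9 518 [298.7 155.6] 278 309 129 191
w10 528 [245.5 150.8] 233 270 127 182
w10 525 [298.8 155.1] 278 310 128 191
```

Ring carried: same pixels before and after the lift. Raise further and go part-way to the shaft for an unobstructed shaft measurement.

Call:
{"op": "step_arm", "data": {"moves": [[0,0,0.01,0],[0,0,0.015,0],[0.001,-0.01,0.01,0],[0.002,-0.02,0,0],[0.002,-0.025,0,0],[0.002,-0.025,0,0],[0.001,-0.015,0,0],[0,0,0,0]]}}

```text
t: 13.8
eef_pos: [0.4665, -0.0309, 0.3771]
eef_rot: [-3.141, -0.001, -1.613]
contact_force: [0.1, 0.2, -2.9]
gripper_width: 0.0345
```

```bash
python3 look.py w11 .475 .0 .08; python3 - <<'E'
from m import *
def fit(m,px,z):
    P=np.array([plane(m,p,z) for p in px]); c0,r=circ(P); d=np.linalg.norm(P[:,:2]-c0,axis=1)
    return c0.round(4),r.round(4),d.std().round(5)
for n,z in(('w9',.035),('w10',.0745),('w11',.1105)):
    m,f=mod(n); w=(f.min(2)>225); C=np.zeros(w.shape,np.uint8)
    for a,c,l in blobs(w,300):
        if 230<c[0]<330 and 100<c[1]<200: C|=l.astype(np.uint8)
    V=np.array(m['view']); pix=np.argwhere(C)[:,::-1]
    P=np.array([plane(m,p,z)[:2] for p in pix]); c0,r=circ(np.c_[P,P[:,0]*0]); 
    ang=np.arctan2(P[:,1]-c0[1],P[:,0]-c0[0]); d=np.linalg.norm(P-c0,axis=1); b=((ang+np.pi)/(2*np.pi)*72).astype(int)
    I=[];O=[]
    for k in range(72):
        j=np.where(b==k)[0]
        if len(j)>4: I.append(P[j[d[j].argmin()]]);O.append(P[j[d[j].argmax()]])
    for nm,Q in(('in',I),('out',O)):
        Q=np.array(Q); c,r=circ(Q); print(n,nm,len(Q),c.round(4),r.round(4),(np.linalg.norm(Q-c,axis=1)-r).std().round(4))
f=f.astype(int); w=(f.min(2)>245); 
for a,c,l in blobs(w,300):
    ys,xs=np.nonzero(l); print('white',a,c,xs.min(),xs.max(),ys.min(),ys.max(),plane(m,c,.075).round(4))
w=(f[...,2]>200)&(f[...,1]>130)&(f[...,0]<140)
for a,c,l in blobs(w,60):
    ys,xs=np.nonzero(l); print('yellow',a,c,xs.min(),xs.max(),ys.min(),ys.max())
E
```

```text
13.85 [ 0.4664 -0.0301  0.377 ] [-3.141 -0.    -1.613] [-0.3 -0.2 -2.5] 0.0346
crop origin [137 117]
w9 in 48 [0.491 0.069] 0.0221 0.0004
w9 out 48 [0.4913 0.0692] 0.0266 0.0001
w10 in 48 [0.4905 0.0682] 0.0218 0.0002
w10 out 48 [0.4906 0.0682] 0.0263 0.0002
w11 in 52 [ 0.4989 -0.0297] 0.0216 0.0005
w11 out 52 [ 0.4994 -0.0302] 0.0263 0.0007
white 476 [248.8 150.9] 236 273 127 183 [ 0.5065 -0.0103  0.075 ]
white 520 [301.  157.9] 281 312 128 194 [ 0.4994 -0.0506  0.075 ]
white 1527 [349.7 150.5] 327 372 129 173 [ 0.5036 -0.0884  0.075 ]
```

Ring fit: inner r 22 mm, outer 26.6 mm, round; centre is TCP+(0.032,~0.001–0.003). Shaft estimates vary 2 mm, so I check its edges by intensity profile.

```bash
python3 look.py w12 .475 0 .08; python3 - <<'E'
from m import *
m,f=mod('w12'); f=f.astype(int)
print('row150',[(x,*f[150,x]) for x in range(306,392,2)])
print('col350',[(y,*f[y,350]) for y in range(104,200,2)])
w=f.min(2)>225
for a,c,l in blobs(w,300):
    ys,xs=np.nonzero(l); print('white',a,c,xs.min(),xs.max(),ys.min(),ys.max())
E
```

```text
13.95 [ 0.4664 -0.029   0.3769] [-3.142  0.    -1.612] [-0.4 -0.3 -1.8] 0.034
crop origin [139 117]
row150 [(306, np.int64(255), np.int64(255), np.int64(255)), (308, np.int64(255), np.int64(255), np.int64(255)), (310, np.int64(237), np.int64(228), np.int64(223)), (312, np.int64(246), np.int64(238), np.int64(233)), (314, np.int64(109), np.int64(136), np.int64(155)), (316, np.int64(171), np.int64(250), np.int64(255)), (318, np.int64(148), np.int64(235), np.int64(253)), (320, np.int64(86), np.int64(144), np.int64(176)), (322, np.int64(94), np.int64(138), np.int64(165)), (324, np.int64(123), np.int64(118), np.int64(122)), (326, np.int64(224), np.int64(214), np.int64(219)), (328, np.int64(244), np.int64(237), np.int64(240)), (330, np.int64(242), np.int64(235), np.int64(238)), (332, np.int64(252), np.int64(249), np.int64(251)), (334, np.int64(255), np.int64(255), np.int64(255)), (336, np.int64(255), np.int64(255), np.int64(255)), (338, np.int64(255), np.int64(255), np.int64(255)), (340, np.int64(255), np.int64(255), np.int64(255)), (342, np.int64(255), np.int64(255), np.int64(255)), (344, 
[... 3295 characters left out ...]
(216), np.int64(207)), (184, np.int64(227), np.int64(216), np.int64(208)), (186, np.int64(218), np.int64(204), np.int64(196)), (188, np.int64(94), np.int64(87), np.int64(83)), (190, np.int64(31), np.int64(29), np.int64(28)), (192, np.int64(31), np.int64(28), np.int64(28)), (194, np.int64(34), np.int64(32), np.int64(30)), (196, np.int64(38), np.int64(38), np.int64(36)), (198, np.int64(38), np.int64(36), np.int64(35))]
white 9813 [437.6 191.8] 338 487 0 308
white 2842 [348.9 142.4] 308 380 108 177
white 531 [248.3 151.4] 236 273 127 184
white 641 [301.9 157.6] 281 313 128 194
white 10952 [ 75.5 296.2] 0 206 259 370
white 446 [140.8 399.5] 116 158 376 419
white 446 [413.2 399.5] 396 438 376 419
```

```bash
python3 - <<'E'
from m import *
m,f=mod('w12')
t=np.linspace(0,2*np.pi,361)
def ext(c,z,r=.019):
    P=np.array([proj(m,(c[0]+r*np.cos(a),c[1]+r*np.sin(a),z)) for a in t]); return P.min(0),P.max(0)
from scipy.optimize import least_squares
# far silhouettes at chamfer base, near ones at bearing face
def res(c):
    a,b=ext(c,.071); d,e=ext(c,.048); return [b[0]-374.8,b[1]-177.5,d[1]-129]
s=least_squares(res,[.502,-.088]); print(s.x.round(4),np.round(s.fun,2),ext(s.x,.071),ext(s.x,.048))
w=(f.min(2)>225); C=np.zeros(w.shape,bool)
for a,c,l in blobs(w,300):
    if 230<c[0]<330 and 100<c[1]<200: C|=l
pix=np.argwhere(C)[:,::-1]
for z in(.1103,):
    P=np.array([plane(m,p,z)[:2] for p in pix]); c0,r=circ(P); a=np.arctan2(P[:,1]-c0[1],P[:,0]-c0[0]); d=np.linalg.norm(P-c0,axis=1); b=((a+np.pi)/(2*np.pi)*72).astype(int)
    for fn in(np.argmin,np.argmax):
        Q=np.array([P[j[fn(d[j])]] for k in range(72) for j in [np.where(b==k)[0]] if len(j)>4]); c,r=circ(Q); print('ring',c.round(4),r.round(4),(np.linalg.norm(Q-c,axis=1)-r).std().round(4))
    for p in ((265,120),): pass
s=status.sense(); print(s['eef_pos'].round(4),round(s['gripper_width'],4))
E
```

```text
[ 0.5001 -0.0888] [ 0.    0.61 -0.61] (array([326.49936935, 129.6130977 ]), array([374.80002991, 178.10767678])) (array([322.77925522, 128.38872135]), array([367.44006281, 173.341034  ]))
ring [ 0.4988 -0.0287] 0.0217 0.0003
ring [ 0.4992 -0.029 ] 0.0263 0.0007
[ 0.4664 -0.0287  0.3768] 0.0343
```

Shaft axis (0.500,-0.0888), agreeing with the first scene/side estimate; ring centre at TCP+(0.0326,0). Moving over the shaft.

Call:
{"op": "step_arm", "data": {"moves": [[0.0003,-0.008,0,0],[0.0005,-0.013,0,0],[0.0005,-0.015,0,0],[0,-0.014,0,0],[0,-0.008,0,0],[0,-0.002,0,0],[0,0,0,0],[0,0,0,0]]}}

```text
t: 14.8
eef_pos: [0.4677, -0.0888, 0.3766]
eef_rot: [3.141, 0.0, -1.611]
contact_force: [-0.3, -0.1, -2.3]
gripper_width: 0.0347
```

```bash
python3 look.py w13 .49 -.0887 .09; python3 - <<'E'
from m import *
m,f=mod('w13'); g=f.min(2)
for r in (140,150,160): print(r,' '.join(str(v) for v in g[r,226:326]))
for c in (270,277): print('col',c,' '.join(str(v) for v in g[110:215,c]))
E
```

```text
14.85 [ 0.4677 -0.0887  0.3766] [ 3.141  0.    -1.611] [-0.6  1.1 -2.8] 0.0343
crop origin [175 100]
140 31 30 34 64 147 203 213 213 214 212 193 202 233 236 236 236 237 236 237 252 255 255 255 255 255 255 255 255 255 253 227 209 225 238 241 241 243 248 251 252 253 254 255 255 255 255 255 255 255 255 255 255 255 255 254 252 253 252 252 251 251 250 239 204 195 168 180 248 255 255 255 255 255 255 255 255 255 251 231 253 255 254 252 245 222 204 180 167 182 185 185 184 181 143 62 38 36 33 30 28
150 29 30 60 153 211 217 216 215 209 220 235 237 237 252 255 255 255 255 255 255 253 218 203 204 210 237 245 236 238 248 254 255 255 255 255 255 255 255 255 255 255 255 255 255 255 255 255 255 255 255 255 255 255 255 255 255 255 255 255 255 255 255 255 255 255 254 246 252 242 189 182 173 172 173 187 240 254 255 255 255 255 255 255 251 218 222 210 201 190 187 187 187 185 160 98 39 25 25 26 24
160 35 34 34 35 75 159 212 218 217 220 249 255 255 255 255 255 254 247 219 234 230 192 199 185 229 245 238 244 245 254 255 255 255 255 255 255 255 255 255 255 255 255 255 255 255 255 255 255 255 255 255 255 255
[... 293 characters left out ...]
 251 252 252 253 255 255 255 255 255 255 255 255 255 255 255 255 255 255 255 255 255 255 255 255 255 255 255 255 255 255 255 255 255 255 255 255 255 255 255 255 255 254 245 251 251 253 163 114 109 134 140 141 142 141 113 107 132 128 62 20 19 22 20 21 20 21 21 21 22 20 21 19 19 20 20 20 19 19 18
col 277 213 173 212 235 238 245 252 251 250 243 241 237 237 238 234 164 178 179 179 178 177 175 175 176 177 196 250 252 253 254 255 255 255 255 255 255 255 255 255 255 255 255 255 255 255 255 255 255 255 255 255 255 255 255 255 255 255 255 255 255 255 255 255 255 255 255 255 255 252 252 252 252 195 214 129 115 114 106 107 107 107 104 94 96 61 24 18 18 19 19 18 21 22 23 24 22 21 23 20 19 22 19 19 20 22
```

View pics/cw13.png

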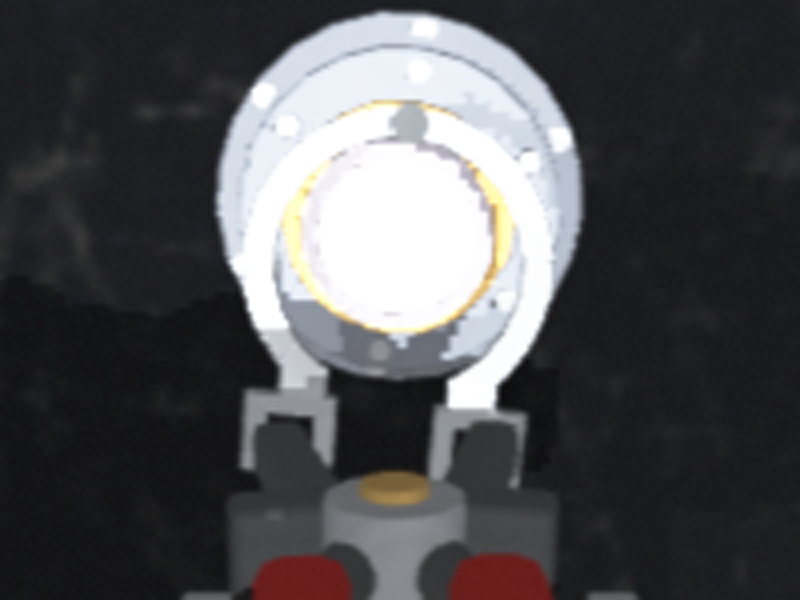

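Crop shows the ring (hinge (410,122)) concentric around the shaft (white disc about (400,234), bottom edge 330), lugs at jaws (288,430),(480,440). Numeric check of both centres:

```bash
cat > fit.py <<'E'
from m import *
from scipy.optimize import least_squares
t=np.linspace(0,2*np.pi,361)
def ext(m,c,z,r):
    P=np.array([proj(m,(c[0]+r*np.cos(a),c[1]+r*np.sin(a),z)) for a in t]); return P.min(0),P.max(0)
def shaft(m,l,r,b,z=.071):
    def res(c): A,B=ext(m,c,z,.019); return [A[0]-l,B[0]-r,B[1]-b]
    s=least_squares(res,[.5,-.0888]); return s.x.round(4),np.round(s.fun,2)
def rim(m,z,l,r,t_,R=.0267):
    def res(c): A,B=ext(m,c,z,R); return [A[0]-l,B[0]-r,A[1]-t_]
    s=least_squares(res,[.5,-.0888]); return s.x.round(4),np.round(s.fun,2)
E
python3 - <<'E'
from fit import *
m,f=mod('w13')
print('shaft',shaft(m,249.7,297.5,181.7))
# ring outer: crop cols 243..552, top row 103 (4x, origin 175,100)
u=lambda v,o:o+(v+.5)/4-.5
for z in (.103,.106,.109): print('ring',z,rim(m,z,u(243,175),u(552,175),u(103,100)))
E
```

```text
shaft (array([ 0.5009, -0.0877]), array([-0.17,  0.17,  0.01]))
ring 0.103 (array([ 0.5003, -0.0883]), array([ 0.52, -0.52, -0.03]))
ring 0.106 (array([ 0.5004, -0.0883]), array([ 0.06, -0.06, -0.  ]))
ring 0.109 (array([ 0.5005, -0.0883]), array([-0.42,  0.42,  0.02]))
```

Ring and shaft agree within 0.8 mm (3 mm clearance). Small correction and descend past the shaft end, watching force.

Call:
{"op": "step_arm", "data": {"moves": [[0.0005,0.0005,-0.004,0],[0,0,-0.006,0],[0,0,-0.006,0],[0,0,-0.006,0],[0,0,-0.006,0],[0,0,-0.004,0],[0,0,0,0],[0,0,0,0]]}}

```text
t: 15.7
eef_pos: [0.4683, -0.0885, 0.3447]
eef_rot: [3.141, 0.0, -1.611]
contact_force: [0.1, -0.1, -1.6]
gripper_width: 0.0345
```

```bash
python3 look.py w14 .49 -.0887 .075; python3 - <<'E'
from m import *
m,f=mod('w14'); g=f.min(2)
for r in (140,150,160): print(r,' '.join(str(v) for v in g[r,226:326]))
print('col',270,' '.join(str(v) for v in g[110:200,270]))
for n in('w13','w14'):
    h=mod(n)[1].astype(int); w=(h[...,2]>200)&(h[...,1]>150)&(h[...,0]<190)&(h[...,2]-h[...,0]>40); ys,xs=np.nonzero(w&(np.arange(560)[None]>220)&(np.arange(560)[None]<330)&(np.arange(420)[:,None]<200)); print(n,'yellow',len(xs),(xs.min(),xs.max(),ys.min(),ys.max()) if len(xs) else '')
E
```

```text
15.75 [ 0.4684 -0.0885  0.3448] [-3.141 -0.    -1.611] [ 0.4  0.7 -1.4] 0.0343
crop origin [175 106]
140 137 198 214 212 213 212 189 190 228 234 235 235 236 237 237 237 237 235 229 249 255 255 255 255 255 255 255 255 255 252 200 157 169 166 173 225 251 253 251 252 252 252 252 253 252 252 252 252 252 252 252 252 252 252 252 253 253 253 252 249 223 180 145 103 93 110 166 245 255 255 255 255 255 255 255 255 255 252 217 208 207 206 206 206 221 231 231 231 227 199 186 243 254 253 237 197 152 77 40 37
150 207 215 215 215 216 224 234 236 237 237 237 236 237 252 255 255 255 255 255 255 252 194 167 174 208 246 252 252 252 252 252 253 254 255 255 255 255 255 255 255 255 255 255 255 255 255 255 255 255 255 255 255 255 255 255 255 255 255 255 255 255 255 255 254 253 253 253 253 253 253 248 188 101 87 115 228 254 255 255 255 255 255 255 250 197 204 208 207 207 210 210 202 187 185 187 186 185 173 127 52
160 199 216 216 203 210 232 236 236 236 240 253 255 255 255 255 255 254 246 175 144 148 241 253 252 251 251 253 255 255 255 255 255 255 255 255 255 255 255 255 255 255 255 255 255 255 255 255 255 255 255 255 255 255 255 255 255 255 255 255 255 255 255 255 255 255 255 255 255 255 254 253 253 253 252 242 148 92 88 130 244 255 255 254 253 253 253 247 216 209 208 207 202 183 173 184 186 184 161 102 43
col 270 215 188 137 223 237 237 237 237 237 237 237 237 237 237 238 237 242 254 255 255 255 255 255 255 228 182 161 195 254 253 252 253 252 253 255 255 255 255 255 255 255 255 255 255 255 255 255 255 255 255 255 255 255 255 255 255 255 255 255 255 255 255 255 255 255 255 255 255 255 255 255 255 255 255 255 255 255 245 250 248 205 140 116 112 131 141 142 140 135 112
w13 yellow 164 (np.int64(246), np.int64(301), np.int64(125), np.int64(182))
w14 yellow 189 (np.int64(243), np.int64(305), np.int64(134), np.int64(191))
```

Ring is round the shaft with gaps about 2.1/2.8/1.9 mm, no contact force. Nudge +0.8 mm in x, and continue down.

Call:
{"op": "step_arm", "data": {"moves": [[0.0008,0.0003,0,0],[0,0,-0.004,0],[0,0,-0.005,0],[0,0,-0.005,0],[0,0,-0.004,0],[0,0,-0.001,0],[0,0,0,0],[0,0,0,0]]}}

```text
t: 16.6
eef_pos: [0.4691, -0.0882, 0.3257]
eef_rot: [-3.141, -0.0, -1.611]
contact_force: [-0.5, 0.4, -2.4]
gripper_width: 0.0344
```

Call:
{"op": "step_arm", "data": {"moves": [[0,0,-0.001,0],[0,0,-0.001,0],[0,0,-0.001,0],[0,0,-0.001,0],[0,0,0,0],[0,0,0,0],[0,0,0,0],[0,0,0,0]]}}

```text
t: 17.4
eef_pos: [0.4691, -0.0882, 0.3217]
eef_rot: [-3.142, -0.0, -1.611]
contact_force: [-0.6, -0.0, -1.9]
gripper_width: 0.0344
```

```bash
python3 look.py w15 .49 -.0887 .055; python3 - <<'E'
from m import *
m,f=mod('w15'); g=f.min(2)
for r in (150,160,170): print(r,' '.join(str(v) for v in g[r,226:326]))
print('col',270,' '.join(str(v) for v in g[110:215,270]))
E
```

```text
17.45 [ 0.4691 -0.0882  0.3217] [ 3.142  0.    -1.611] [ 0.3 -0.  -1. ] 0.0346
crop origin [175 107]
150 213 196 201 230 235 236 236 235 235 235 233 219 227 253 255 255 255 255 255 255 252 213 204 209 211 219 248 254 252 252 252 252 252 252 252 245 224 247 254 255 255 255 255 255 255 255 255 255 255 255 255 255 255 255 255 255 255 255 254 254 253 253 252 252 252 252 253 253 254 252 234 186 174 170 173 201 250 255 255 255 255 255 255 253 226 231 250 252 249 245 229 205 207 206 196 183 183 186 185 186
160 213 221 233 236 236 236 236 236 236 236 251 255 255 255 255 255 253 220 186 224 249 253 251 251 252 252 254 255 255 255 255 255 255 255 255 255 255 255 255 255 255 255 255 255 255 255 255 255 255 255 255 255 255 255 255 255 255 255 255 255 255 255 255 255 255 255 255 255 255 254 253 253 253 253 253 253 241 186 159 224 253 255 255 254 253 252 243 196 204 206 206 206 208 207 207 204 184 174 186 187
170 217 216 225 234 236 236 236 236 238 250 254 255 255 255 255 255 251 184 222 250 252 252 251 246 254 255 255 255 255 255 255 255 255 255 255 255 255 255 255 255 255 255 255 255 255 255 255 255 255 255 255 255 255 255 255 255 255 255 255 255 255 255 255 255 255 255 255 255 255 255 255 255 254 252 252 252 253 252 224 210 245 251 252 252 252 252 242 205 205 206 206 205 206 205 201 183 172 184 185 180
col 270 219 215 185 153 226 237 237 237 237 237 237 237 237 237 237 237 238 251 255 255 255 255 255 255 246 220 217 218 214 169 160 245 252 253 252 252 252 253 254 255 255 255 255 255 255 255 255 255 255 255 255 255 255 255 255 255 255 255 255 255 255 255 255 255 255 255 255 255 255 255 255 255 255 255 255 255 255 255 255 255 255 255 255 241 220 194 190 188 184 182 120 120 136 141 141 141 133 112 105 112 76 30 20 25 26
```

Call:
{"op": "step_arm", "data": {"moves": [[0,0,-0.001,0],[0,0,-0.001,0],[0,0,-0.001,0],[0,0,0,0],[0,0,0,0],[0,0,0,0],[0,0,0,0],[0,0,0,0]]}}

```text
t: 18.3
eef_pos: [0.4691, -0.0882, 0.3187]
eef_rot: [-3.142, -0.0, -1.611]
contact_force: [-1.4, -0.4, 1.4]
gripper_width: 0.0348
```

Call:
{"op": "step_arm", "data": {"moves": [[0,0,-0.0005,0],[0,0,0,0],[0,0,0,0],[0,0,0,0],[0,0,0,0],[0,0,0,0],[0,0,0,0],[0,0,0,0]]}}

```text
t: 19.1
eef_pos: [0.4691, -0.0882, 0.3182]
eef_rot: [-3.142, -0.0, -1.611]
contact_force: [-1.8, -0.4, 3.9]
gripper_width: 0.0343
```

```bash
python3 look.py w16 .49 -.0887 .055; python3 - <<'E'
from fit import *
m,f=mod('w16'); g=f.min(2); h=f.astype(int)
for r in (160,170,180): print(r,' '.join(str(v) for v in g[r,226:326]))
print('col',270,' '.join(str(v) for v in g[110:215,270]))
w=(h[...,2]-h[...,0]>40)&(h[...,2]>150); ys,xs=np.nonzero(w&(np.arange(560)[None]>220)&(np.arange(560)[None]<330)&(np.arange(420)[:,None]<200)); print('yellow',len(xs))
A,B=ext(m,(.5012,-.0880),.052,.0267); print('pred outer',A,B); A,B=ext(m,(.5012,-.0880),.052,.0221); print('pred inner',A,B); A,B=ext(m,(.5009,-.0879),.071,.019); print('pred shaft',A,B)
E
```

```text
19.15 [ 0.4691 -0.0882  0.3182] [-3.142 -0.    -1.611] [-1.8 -0.1  4.3] 0.0348
crop origin [175 108]
160 209 229 236 236 236 236 236 234 221 242 254 254 254 254 254 254 249 194 173 175 229 249 251 252 252 252 253 255 255 255 255 255 255 255 255 255 255 255 255 255 255 255 255 255 255 255 255 255 255 255 255 255 255 255 255 255 255 255 255 255 255 255 255 255 255 255 255 255 255 255 253 253 253 253 253 254 241 124 121 232 253 253 252 248 247 248 236 203 205 206 206 206 207 207 207 206 196 186 186 187
170 213 221 233 236 236 236 235 233 247 254 254 254 254 254 253 240 164 168 234 251 252 252 251 249 254 255 255 255 255 255 255 255 255 255 255 255 255 255 255 255 255 255 255 255 255 255 255 255 255 255 255 255 255 255 255 255 255 255 255 255 255 255 255 255 255 255 255 255 255 255 255 255 255 250 247 246 247 251 246 173 210 243 246 247 247 247 247 234 199 205 206 206 206 205 205 200 189 183 184 185
180 175 205 207 205 222 239 251 254 254 253 252 254 254 254 254 254 252 235 179 244 253 252 251 249 241 253 255 255 255 255 255 255 255 255 255 255 255 255 255 255 255 255 255 255 255 255 255 255 255 255 255 255 255 255 255 255 255 255 255 255 255 255 255 255 255 255 255 255 255 255 255 253 249 249 248 246 227 179 220 245 246 245 244 245 246 234 202 203 205 205 204 205 202 188 179 184 183 160 104 42
col 270 218 213 183 153 226 237 237 237 237 237 237 237 237 237 237 237 237 236 215 166 180 254 254 253 252 252 253 253 214 169 155 226 254 253 253 252 252 252 253 255 255 255 255 255 255 255 255 255 255 255 255 255 255 255 255 255 255 255 255 255 255 255 255 255 255 255 255 255 255 255 255 255 255 255 255 255 255 255 255 255 255 255 255 255 255 240 195 189 188 187 194 128 112 132 141 142 141 134 116 107 107 78 32 18 25
yellow 184
pred outer [234.93672275 126.50692522] [313.43437593 204.71878294]
pred inner [241.70499843 133.61735713] [306.67004468 198.33669449]
pred shaft [243.55757561 141.00615434] [304.08986833 201.08104019]
```

Touchdown felt at the expected height (ring on the bearing face), but the hinge side moved about 2 mm toward the robot in the image. I raise 1.5 mm and look numerically whether it springs back.

Call:
{"op": "step_arm", "data": {"moves": [[0,0,0.001,0],[0,0,0.001,0],[0,0,0,0],[0,0,0,0],[0,0,0,0],[0,0,0,0],[0,0,0,0],[0,0,0,0]]}}

```text
t: 20.0
eef_pos: [0.4691, -0.0882, 0.3202]
eef_rot: [3.142, 0.0, -1.611]
contact_force: [-0.4, -0.1, -1.4]
gripper_width: 0.0343
```

```bash
python3 look.py w17 .49 -.0887 .055; cat > prof.py <<'E'
from m import *
import sys
def edges(v,o): # strong grey transitions
    d=np.diff(v.astype(int)); return [(int(o+i),int(d[i])) for i in range(len(d)) if abs(d[i])>25]
for n in sys.argv[1:]:
    m,f=mod(n); g=f.min(2)
    print(n,'col270',edges(g[112:205,270],112)); print('   row165',edges(g[165,226:320],226))
    # jaws+lugs: columns through left and right lug, pivot brass centroid, hinge
    h=f.astype(int); w=(h[...,2]-h[...,0]>50)&(h[...,2]>110)&(h[...,1]>70); w[:210]=0; w[240:]=0; w[:,:250]=0; w[:,300:]=0
    ys,xs=np.nonzero(w); print('   brass pivot',xs.mean().round(2),ys.mean().round(2),len(xs))
    print('   col247',edges(g[185:235,247],185),'col294',edges(g[185:235,294],185))
E
python3 prof.py w13 w15 w16 w17
```

```text
20.05 [ 0.4691 -0.0882  0.3201] [ 3.142  0.    -1.611] [-1.6  1.1 -1.4] 0.0343
crop origin [175 108]
w13 col270 [(124, -77), (125, 64), (126, 33), (133, -38), (135, 51), (181, -90), (182, -49), (189, -28), (193, -66), (194, -42)]
   row165 [(230, 41), (231, 117), (232, 60), (242, -46), (243, -34), (244, 29), (245, 32), (247, -40), (296, -28), (297, -102), (298, 33), (299, 38), (312, -43), (316, -60), (317, -62)]
   brass pivot 273.34 221.89 102
   col247 [(196, -44), (202, -31), (203, -66)] col294 [(188, -48), (189, 29), (190, 85), (201, -74), (202, -30), (204, -50), (205, -34)]
w15 col270 [(112, -32), (113, 73), (134, -26), (138, -45), (140, 85), (194, -26), (199, -62)]
   row165 [(242, -94), (244, 82), (303, -83), (304, -33), (305, 101)]
   brass pivot 273.4 221.97 99
   col247 [(203, -85)] col294 [(203, -84), (204, -76), (205, -35)]
w16 col270 [(112, -30), (113, 73), (128, -49), (130, 74), (137, -39), (138, -45), (140, 71), (141, 28), (195, -45), (200, -66)]
   row165 [(241, -114), (243, 105), (244, 28), (303, -45), (304, -36), (305, 53), (313, -27)]
   brass pivot 273.42 222.54 105
   col247 [(205, -56)] col294 [(201, -69), (205, -49), (206, -31)]
w17 col270 [(112, -30), (113, 74), (127, 44), (134, -35), (138, -38), (140, 82), (194, -38), (199, -52), (200, -29)]
   row165 [(241, -58), (242, -72), (243, 80), (244, 49), (303, -42), (304, -27), (305, 49)]
   brass pivot 273.31 222.03 102
   col247 [(203, -35), (204, -59)] col294 [(200, -57), (201, -29), (204, -46), (205, -39)]
```

Lifting restored it (ring band rows 127–134, gap ~2.4 mm): the light pressing tilts the pliers slightly. I settle with only a touch of contact.

Call:
{"op": "step_arm", "data": {"moves": [[0.0003,0,-0.0005,0],[0.0002,0,-0.0005,0],[0,0,0,0],[0,0,0,0],[0,0,0,0],[0,0,0,0],[0,0,0,0],[0,0,0,0]]}}

```text
t: 20.9
eef_pos: [0.4696, -0.0882, 0.3192]
eef_rot: [-3.142, 0.0, -1.611]
contact_force: [-1.2, 0.7, 1.2]
gripper_width: 0.0344
```

```bash
python3 look.py w18 .49 -.0887 .055; python3 prof.py w18
```

```text
20.95 [ 0.4696 -0.0882  0.3192] [-3.142  0.    -1.611] [-1.1  0.3  2.1] 0.0344
crop origin [175 109]
w18 col270 [(112, -37), (114, 44), (127, -40), (128, 59), (136, -85), (137, 42), (139, -43), (141, 83), (200, -41), (201, -33)]
   row165 [(241, -100), (242, -42), (243, 67), (244, 71), (303, -40), (304, -30), (305, 49), (313, -28)]
   brass pivot 273.36 222.59 103
   col247 [(185, -46), (204, -32), (205, -54)] col294 [(201, -75), (205, -61)]
```

Light contact (~3 N), gaps about 2 mm or more all round, ring still spread (inner ≈43 mm) at bearing height. Handing in.

```bash
python3 -c "
from plant import job,status
print(job.finish_job()); s=status.sense(); print(s['t'],s['eef_pos'],s['contact_force'],s['gripper_width'])"
```

```text
the job is handed in; nothing more can be done
None
the job is handed in; nothing more can be done
```

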